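Gauge the waveguide gaps and clamp the housing

TASK

Slide every gauge standing on the bench blade first into a gap of its own in the front of the waveguide housing, until the black line on its blade is level with the housing's front face, and leave it standing there on the bench; with all the gauges in place, swing the clamp latch on the roof down until it rests in its catch. Then draw every gauge out again and stand it upright with its foot on the rubber mat. Be gentle: never press a held gauge hard (over 30 N) against the housing or its latch, and leave the other things on the bench where they are.

Things in the scene. Friction and masses are not known exactly. Their poses are not given: they have to be found in the camera images.
- gauge0: One of two or three like gauges: dark foot 56 (x) x 50 (y) x 14 mm; on it, centred, a 26 mm square aluminium post up to 78 mm height, to be gripped from above; from the post a flat upright blade 5 mm thick (y) runs to +x at heights 22 to 48 mm, its tip 98 mm from the origin. 0.24 to 0.39 kg. Origin: centre of the foot's underside; z up.
- gauge1: One of two or three like gauges: dark foot 56 (x) x 50 (y) x 14 mm; on it, centred, a 26 mm square aluminium post up to 78 mm height, to be gripped from above; from the post a flat upright blade 5 mm thick (y) runs to +x at heights 22 to 48 mm, its tip 98 mm from the origin. 0.24 to 0.39 kg. Origin: centre of the foot's underside; z up.
- gauge2: One of two or three like gauges: dark foot 56 (x) x 50 (y) x 14 mm; on it, centred, a 26 mm square aluminium post up to 78 mm height, to be gripped from above; from the post a flat upright blade 5 mm thick (y) runs to +x at heights 22 to 48 mm, its tip 98 mm from the origin. 0.24 to 0.39 kg. Origin: centre of the foot's underside; z up.
- line0 (a point): The black line around the blade of gauge0, 45 mm behind the blade's tip and 53 mm ahead (+x) of the gauge's origin, 35 mm above its underside; axes as the gauge.
- line1 (a point): The black line around the blade of gauge1, 45 mm behind the blade's tip and 53 mm ahead (+x) of the gauge's origin, 35 mm above its underside; axes as the gauge.
- line2 (a point): The black line around the blade of gauge2, 45 mm behind the blade's tip and 53 mm ahead (+x) of the gauge's origin, 35 mm above its underside; axes as the gauge.
- housing: Waveguide housing, fixed: aluminium block 110 deep (x) x 300 wide (y) x 68 mm high, grey roof; its front face (x = 0) looks to the robot, with three upright gaps at y = -100, 0 and 100 mm. Origin: bottom of the front face, in the middle; x points into the housing, z up. Place and yaw vary. On the roof stand the latch's hinge and catch, up to 110 mm high.
- gap0 (a point): Mouth of gap 0 (0 at the right as seen from the robot, 2 at the left), in the plane of the front face at bench height; x points straight into the gap, z up. Gap 12 mm wide, 60 mm high from the bench up, closed above by the roof, 110 mm deep, flared to 26 mm wide over the first 12 mm. A black strip on the roof runs along above it. Any gauge fits any gap.
- gap1 (a point): Mouth of gap 1 (0 at the right as seen from the robot, 2 at the left), in the plane of the front face at bench height; x points straight into the gap, z up. Gap 12 mm wide, 60 mm high from the bench up, closed above by the roof, 110 mm deep, flared to 26 mm wide over the first 12 mm. A black strip on the roof runs along above it. Any gauge fits any gap.
- gap2 (a point): Mouth of gap 2 (0 at the right as seen from the robot, 2 at the left), in the plane of the front face at bench height; x points straight into the gap, z up. Gap 12 mm wide, 60 mm high from the bench up, closed above by the roof, 110 mm deep, flared to 26 mm wide over the first 12 mm. A black strip on the roof runs along above it. Any gauge fits any gap.
- latch (a joint): Clamp latch, rad: 0 = down, resting in its catch (a stop); grows as it swings up (to 1.6), starts up at about 0.9 to 1.35. A steel bar 14 mm wide that turns about a hinge axis parallel to the housing's x; at 0 it lies along the housing's +y. The hinge is stiff: the latch stays where it is left and takes about 2 to 4 N at its handle.
- latch_hinge (a point): On the latch's hinge axis, in the plane of the bar: 60 mm behind the front face, y = -70 mm and 98 mm high in the housing's frame; axes as the housing.
- latch_grip (a point): Middle of the latch's handle: a round bar, 14 mm thick, sticking out 38 mm to the robot's side from the latch's free end, parallel to the hinge axis and 140 mm from it; this point is 28 mm nearer the front face than latch_hinge. With the latch down it is 98 mm above the bench, 30 mm above the roof. It can turn between the fingers.
- mat: Black rubber mat, fixed, flat, 160 (x) x 300 (y) x 4 mm, where the gauges are put away. Origin: centre of its underside.
- radio: Black handheld radio lying flat, 60 x 120 x 32 mm; leave alone. Origin: centre of its underside.
- tray: Grey open tray of connectors, 70 x 130 x 25 mm; leave alone. Origin: centre of its underside.
- mug: White mug, 80 mm wide and 90 mm high; leave alone. Origin: centre of its underside.
There are look-alikes about, which are no part of the job. What is shaped like the gauge1 but green, pink or turquoise is not meant.

How it is judged (in metres and radians):
On the way, in this order (a step that is already met when the one before it is completed fails the run):
1. every gauge stands with its blade in a gap, black line level with the front face (((x of line0 in the frame of gap0 between -0.006 and 0.006 m and y of line0 in the frame of gap0 between -0.006 and 0.006 m and angle between the x axis of line0 and the x axis of gap0, either way round below 0.2 rad) or (x of line0 in the frame of gap1 between -0.006 and 0.006 m and y of line0 in the frame of gap1 between -0.006 and 0.006 m and angle between the x axis of line0 and the x axis of gap1, either way round below 0.2 rad) or (x of line0 in the frame of gap2 between -0.006 and 0.006 m and y of line0 in the frame of gap2 between -0.006 and 0.006 m and angle between the x axis of line0 and the x axis of gap2, either way round below 0.2 rad)) and angle between each of gauge0, gauge1, gauge2's own z axis and vertical below 0.1 rad and height (world z) of each of gauge0, gauge1, gauge2 below 0.006 m and ((x of line1 in the frame of gap0 between -0.006 and 0.006 m and y of line1 in the frame of gap0 between -0.006 and 0.006 m and angle between the x axis of line1 and the x axis of gap0, either way round below 0.2 rad) or (x of line1 in the frame of gap1 between -0.006 and 0.006 m and y of line1 in the frame of gap1 between -0.006 and 0.006 m and angle between the x axis of line1 and the x axis of gap1, either way round below 0.2 rad) or (x of line1 in the frame of gap2 between -0.006 and 0.006 m and y of line1 in the frame of gap2 between -0.006 and 0.006 m and angle between the x axis of line1 and the x axis of gap2, either way round below 0.2 rad)) and ((x of line2 in the frame of gap0 between -0.006 and 0.006 m and y of line2 in the frame of gap0 between -0.006 and 0.006 m and angle between the x axis of line2 and the x axis of gap0, either way round below 0.2 rad) or (x of line2 in the frame of gap1 between -0.006 and 0.006 m and y of line2 in the frame of gap1 between -0.006 and 0.006 m and angle between the x axis of line2 and the x axis of gap1, either way round below 0.2 rad) or (x of line2 in the frame of gap2 between -0.006 and 0.006 m and y of line2 in the frame of gap2 between -0.006 and 0.006 m and angle between the x axis of line2 and the x axis of gap2, either way round below 0.2 rad))), for 0.3 s.
2. the latch rests in its catch while every gauge is in its gap (all of step 1 and value of joint latch below 0.06 rad), for 0.3 s.
At the end, for the whole second after the job is handed in: Latch down in its catch (within 0.06 rad); every gauge stands upright, at rest, foot on the mat (its centre within 55 mm of the mat's centre in x, 128 mm in y). Before, all gauges stood in gaps at once, line within 6 mm of the front face, and the latch was closed meanwhile (value of joint latch below 0.06 rad and x of gauge0 in the frame of mat between -0.055 and 0.055 m and y of gauge0 in the frame of mat between -0.128 and 0.128 m and angle between each of gauge0, gauge1, gauge2's own z axis and vertical below 0.1 rad and height (world z) of each of gauge0, gauge1, gauge2 below 0.01 m and linear speed of each of gauge0, gauge1, gauge2 below 0.02 m/s and x of gauge1 in the frame of mat between -0.055 and 0.055 m and y of gauge1 in the frame of mat between -0.128 and 0.128 m and x of gauge2 in the frame of mat between -0.055 and 0.055 m and y of gauge2 in the frame of mat between -0.128 and 0.128 m); the robot touches nothing.
It fails at once if a held gauge is pressed against the housing or latch with more than 30 N ((contact force between the fingers and gauge0 above 0.5 N and contact force between gauge0 and housing above 30 N) or (contact force between the fingers and gauge1 above 0.5 N and contact force between gauge1 and housing above 30 N) or (contact force between the fingers and gauge2 above 0.5 N and contact force between gauge2 and housing above 30 N)).
It fails at once if the radio, tray or mug is moved more than 60 mm (distance of any of radio, tray, mug from where it was at the start of the episode above 0.06 m).
Of gauge0, gauge1, gauge2 only 2 to 3 are there at a start; the rules pass over those that are not, and their reading is None.
At some moment in a run one of gauge0, gauge1, gauge2 may be knocked a few centimetres aside while the robot is not near it.
It also fails if it takes over 210 s, if anything falls off the work surface, if the arm or the gripper's body presses on something with over 40 N, if the wrist force passes 120 N, or if a joint passes its speed limit or range.

ROBOT

A 6-joint arm with a two-finger parallel gripper is mounted at the origin on the work surface. World frame = base frame: x ahead of the robot, y to its left, z up, the work surface at z = 0. Lengths are in m, angles in degrees, forces in N, time in s.
With the tool pointing down it reaches from about 0.375 to 0.9 m from the base axis. Payload 3.1 kg.
Tool frame: the origin (TCP) lies between the finger pads; the fingertips stand 11 mm ahead of it and the grasp point (between the pads) lies 8 mm behind it; z points along the fingers, y is the line along which they close (so a half turn about z gives the same grasp; the last joint's range is limited). The gripper opens to 87 mm and grips with 3 to 60 N. Pads are 19 mm wide; open, the fingers measure 117 mm over their backs; the gripper's body (75 mm by 190 mm) begins 51 mm behind the grasp point.
Start: joints at [66.377, 30.224, 82.088, -0, 67.689, -10.227], TCP at [0.145, 0.608, 0.234] pointing down, gripper open.
Joint ranges: [-176.69, 176.69], [-43.24, 126.21], [12.49, 139.97], [-82, 262], [0, 151.66], [-163.58, 163.58]. Speed limits (degrees/s): [159.86, 159.86, 180, 180, 180, 180].

INTERFACE

Orientations are given as a 3x3 rotation matrix whose columns are the frame's x, y, z axes.
In Python, from rig import bot, viewer, workorder, models gives the robot as it stands.
- The arm moves only by the shell command python3 -m jog 'ROWS'. ROWS is JSON, a list of rows, each a list of 7 numbers: the opening, from 0 (shut) to 1 (fully open), then the shift along the tool's x, y, z in m, then the turn, a rotation vector about the tool's x, y, z in degrees. In form: [[claw, x, y, z, ax, ay, az], ...]. A call has 1 to 20 rows; each row is the pose to reach, as a shift and turn from the pose commanded when the call began, along the tool's axes at that moment; what a row does not reach only later rows make up. A row lasts 1/8 s, in which the tool goes at most 62.5 mm and 10.7 degrees, less where a joint would pass 70% of its speed; a pose out of reach is approached as far as the arm can. A call with a gripper value outside its range is refused whole. The fingers move at their own pace and stop on an object; the grip force is fixed at half the most. Time passes only in rows, so rows that repeat a pose let the fingers close. It gives the time, the measured TCP pose, the force, the opening and the grip force at its end, in the units of the state.
- bot.read_state(): the state, without advancing time (a new reading comes with each control period).
- viewer.capture(name): name is "scene" or "top" or "wrist"; returns (picture, depth): 480x640x3 uint8, blue, green, red; 480x640 float32, m along the optical axis (not along the pixel's ray), 0 where there is no reading.
- viewer.camera_info(name): a dict with "fx", "fy", "cx", "cy" (pixels), "world_to_cam" (4x4, takes a point from world to camera coordinates). Camera axes: x right, y down, z forward; pixel columns grow to the right and rows downward; lengths in m; the calibration is good to about 2 mm. A picture is of the moment at which its call begins: read the wrist's pose just before it. camera_info takes no time and is no camera call; for the wrist camera it gives the pose at the moment of the call.
- workorder.hand_in(): hands the job in; it is judged then, once.
Trained networks look in the newest picture that a camera, given by its name, has taken for a name from the list of things; names that differ only in an ending like _2 or _b are one class to them, and where a whole thing is asked for, a point or a joint stands for the part that bears it (a point fixed in the world has none). Each returns a list of dicts, best first, with "p" (0 to 1); they miss things now and then, are a little off and sometimes report something else, mostly with a low value. They report only what shows in the picture. A call takes as long as a camera call. They do not tell look-alikes from the thing itself.
- models.outline_of(camera, thing): "mask" (480x640 bool, what is visible of it).
- models.tip_of(camera, thing): "xyz" ([x, y, z] in m, in world coordinates, good to about 4 mm: a listed point, or the origin of a listed thing).
The state is a dict: "time_s": time; "joint_positions": joint angles; "qvel": joint speeds; "tau": joint torques, N m; "position": TCP position; "tcp_rot": TCP orientation; "force": force on the tool from outside, world axes, zero at the start; "moment": the same for the moment, N m; "opening": opening from 0.0 (shut) to 1.0 (fully open); "grasp_force": force on a finger pad.
Only numpy, scipy, OpenCV 4.12 (cv2) and the standard library are available. Lean on these libraries where they do the work, as an engineer would, in place of code of your own. Each camera call takes 0.05 s, during which the arm holds its last target. There are 200 camera calls.

## Working session

There is one attempt and no reset: what is moved stays moved. The work goes in short steps, Python scripts to look and compute and a shell command to move; the robot and the scene stay as the last step left them, time stands still between calls to the robot, and variables do not carry over. Pictures are saved under pics/ and viewed, at most 14 in all, crops included, and the job is handed in when it is done.

```bash
ls; mkdir -p pics; cat > h.py <<'E'
import numpy as np, cv2
from rig import bot, viewer, workorder, models
def cap(n,save=None):
    im,d=viewer.capture(n); ci=viewer.camera_info(n)
    if save: cv2.imwrite('pics/'+save+'.png',im)
    return im,d,ci
def world(ci,u,v,z):
    T=np.linalg.inv(ci['world_to_cam']); p=np.array([(u-ci['cx'])/ci['fx']*z,(v-ci['cy'])/ci['fy']*z,z,np.ones_like(z)]) 
    return (T@p)[:3].T
def cloud(d,ci):
    v,u=np.mgrid[:480,:640]; return world(ci,u.ravel(),v.ravel(),d.ravel().astype(float)).reshape(480,640,3)
E
python3 - <<'E'
from h import *
for n in('scene','top'):
    im,d,ci=cap(n,n+'0')
    print(n,np.round(np.linalg.inv(ci['world_to_cam']),3).tolist(),ci['fx'])
    for t in['gauge0','line0','housing','gap0','gap1','gap2','latch_hinge','latch_grip','mat','radio','tray','mug']:
        try: print(t,[(np.round(r['xyz'],3).tolist(),round(r['p'],2)) for r in models.tip_of(n,t)])
        except Exception as e: print(t,e)
s=bot.read_state();print(s['position'],s['tcp_rot'],s['time_s'])
E
```

```text
pics
scene [[-0.814, 0.326, -0.481, 1.36], [0.581, 0.467, -0.667, 1.066], [0.007, -0.822, -0.569, 1.124], [0.0, 0.0, 0.0, 1.0]] 551.9457512713858
gauge0 [([0.583, -0.407, 0.004], 0.94), ([0.464, -0.33, -0.005], 0.91), ([0.222, -0.415, 0.001], 0.88), ([0.409, -0.436, -0.0], 0.66), ([0.457, -0.669, 0.002], 0.62), ([0.466, -0.21, -0.0], 0.59), ([0.389, 0.03, -0.002], 0.47)]
line0 [([0.514, -0.221, 0.039], 0.94), ([0.514, -0.333, 0.036], 0.7), ([0.196, -0.369, 0.037], 0.66), ([0.469, -0.621, 0.033], 0.66), ([0.383, -0.486, 0.037], 0.65), ([0.59, -0.457, 0.038], 0.55), ([0.464, -0.328, -0.004], 0.25)]
housing [([0.667, -0.004, -0.0], 0.71)]
gap0 []
gap1 []
gap2 []
latch_hinge [([0.727, -0.071, 0.099], 0.66)]
latch_grip [([0.701, -0.024, 0.231], 0.74), ([0.465, 0.327, 0.002], 0.63)]
mat [([0.465, 0.326, 0.002], 0.97)]
radio [([0.73, -0.31, 0.002], 0.68)]
tray [([0.388, 0.027, -0.002], 0.79), ([0.462, -0.209, -0.001], 0.61)]
mug [([0.682, 0.411, -0.008], 0.85)]
top [[-0.022, -0.996, 0.082, 0.391], [-1.0, 0.022, 0.002, -0.145], [-0.004, -0.082, -0.997, 1.377], [0.0, 0.0, 0.0, 1.0]] 491.74014
[... 496 characters left out ...]
, -0.102, -0.0], 0.83), ([0.665, -0.0, 0.003], 0.67), ([0.662, 0.102, -0.004], 0.6)]
gap2 [([0.669, -0.102, -0.0], 0.83), ([0.665, -0.0, 0.003], 0.67), ([0.662, 0.102, -0.004], 0.6)]
latch_hinge [([0.726, -0.069, 0.1], 0.73), ([0.518, -0.222, 0.038], 0.48), ([0.671, -0.002, 0.002], 0.2)]
latch_grip [([0.7, -0.022, 0.234], 0.82)]
mat [([0.72, -0.315, -0.0], 0.7), ([0.46, 0.332, -0.0], 0.66)]
radio [([0.724, -0.314, -0.003], 0.78)]
tray [([0.392, 0.027, 0.002], 0.58)]
mug [([0.682, 0.409, -0.002], 0.58)]
[0.14475855 0.60796241 0.23351835] [[-9.72790353e-01  2.31687137e-01  7.88488353e-06]
 [ 2.31687135e-01  9.72790350e-01 -7.96609464e-05]
 [-2.61267552e-05 -7.56665741e-05 -9.99999997e-01]] 1.3
```

View pics/top0.png

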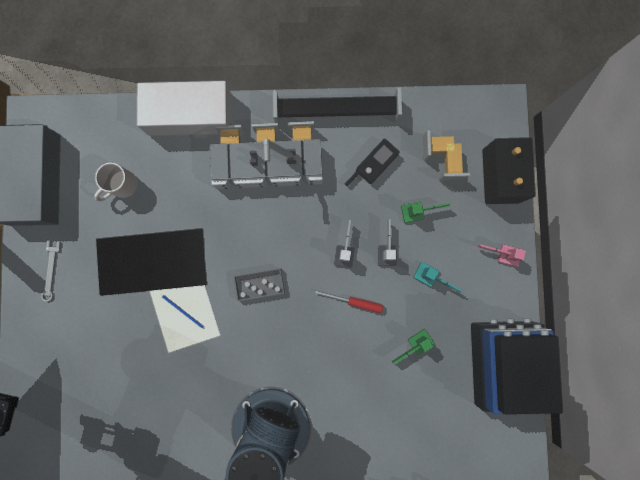

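View pics/scene0.png

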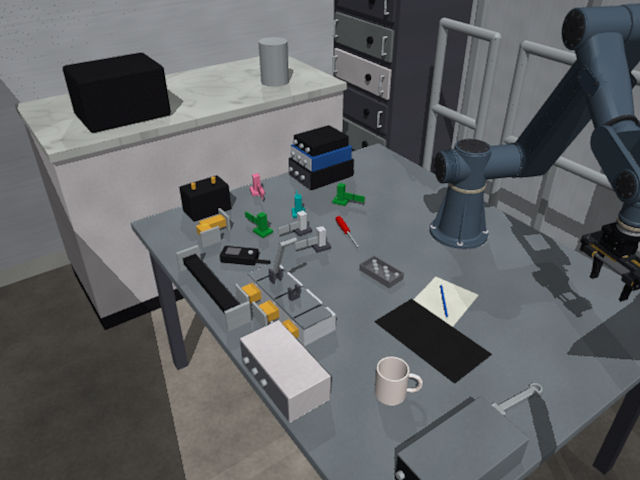

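The top view shows two silver gauges: posts near px (345,257) and (389,257), blades pointing up-image (+x). The green, pink and turquoise ones are decoys. The housing is at (265,162) with its latch up, and the mat is at (152,262). I'll look closer with the wrist camera.

```bash
cat >> h.py <<'E'
def go(*targets):
    "targets (x,y,z,yaw of tool y axis in deg or None): print shift, turn from now, in tool axes at this moment"
    s=bot.read_state(); R=np.array(s['tcp_rot']); p=np.array(s['position'])
    from scipy.spatial.transform import Rotation as Ro
    for x,y,z,a in targets:
        a=np.radians(a); Y=np.array([np.cos(a),np.sin(a),0]); Z=np.array([0,0,-1.]); G=np.c_[np.cross(Y,Z),Y,Z]
        sh=R.T@(np.array([x,y,z])-p); rv=Ro.from_matrix(R.T@G).as_rotvec(degrees=True)
        print('go',(x,y,z),np.round(sh,4).tolist(),np.round(rv,2).tolist(), 'rows>=',round(max(np.linalg.norm(sh)/.06,np.linalg.norm(rv)/10),1))
E
python3 - <<'E'
from h import *
ci=viewer.camera_info('wrist');s=bot.read_state();R=np.array(s['tcp_rot']);T=np.linalg.inv(ci['world_to_cam'])
print('cam in tool',np.round(R.T@(T[:3,3]-s['position']),3),np.round(R.T@T[:3,:3],2).tolist(),ci['fx'])
go((.5,.3,.3,90),(.5,-.27,.3,90),(.44,-.27,.3,90))
E
```

```text
cam in tool [ 0.075  0.    -0.152] [[0.0, -0.96, -0.27], [1.0, 0.0, 0.0], [-0.0, -0.27, 0.96]] 428.25751222042254
go (0.5, 0.3, 0.3) [-0.4169, -0.2173, -0.0665] [-0.0, 0.0, -13.4] rows>= 7.9
go (0.5, -0.27, 0.3) [-0.549, -0.7718, -0.0664] [-0.0, 0.0, -13.4] rows>= 15.8
go (0.44, -0.27, 0.3) [-0.4906, -0.7857, -0.0664] [-0.0, 0.0, -13.4] rows>= 15.5
```

```bash
python3 -m jog '[[1,-0.417,-0.217,-0.066,0,0,-13.4],[1,-0.417,-0.217,-0.066,0,0,-13.4],[1,-0.417,-0.217,-0.066,0,0,-13.4],[1,-0.417,-0.217,-0.066,0,0,-13.4],[1,-0.417,-0.217,-0.066,0,0,-13.4],[1,-0.417,-0.217,-0.066,0,0,-13.4],[1,-0.417,-0.217,-0.066,0,0,-13.4],[1,-0.417,-0.217,-0.066,0,0,-13.4],[1,-0.491,-0.786,-0.066,0,0,-13.4],[1,-0.491,-0.786,-0.066,0,0,-13.4],[1,-0.491,-0.786,-0.066,0,0,-13.4],[1,-0.491,-0.786,-0.066,0,0,-13.4],[1,-0.491,-0.786,-0.066,0,0,-13.4],[1,-0.491,-0.786,-0.066,0,0,-13.4],[1,-0.491,-0.786,-0.066,0,0,-13.4],[1,-0.491,-0.786,-0.066,0,0,-13.4],[1,-0.491,-0.786,-0.066,0,0,-13.4],[1,-0.491,-0.786,-0.066,0,0,-13.4],[1,-0.491,-0.786,-0.066,0,0,-13.4],[1,-0.491,-0.786,-0.066,0,0,-13.4]]'
cat >> h.py <<'E'
def gauges(P,box,im=None):
    "fit posts (z 70-86mm) and blades inside box x0,x1,y0,y1: prints post centre, top height, blade yaw"
    x0,x1,y0,y1=box; X=P.reshape(-1,3); b=(X[:,0]>x0)&(X[:,0]<x1)&(X[:,1]>y0)&(X[:,1]<y1)
    Q=X[b&(X[:,2]>.066)&(X[:,2]<.095)]
    if len(Q)<5: print('no post');return
    c=(Q[:,:2].min(0)+Q[:,:2].max(0))/2; m=np.median(Q,0)
    ext=np.ptp(Q[:,:2],axis=0)
    B=X[b&(X[:,2]>.040)&(X[:,2]<.056)]; r=B[:,:2]-m[:2]; d=np.hypot(*r.T); B=B[(d>.022)&(d<.105)]
    out=dict(n=len(Q),mid=np.round(c,4),med=np.round(m,4),ext=np.round(ext,3),nb=len(B))
    if len(B)>5:
        vx,vy,bx,by=cv2.fitLine(B[:,:2].astype(np.float32),cv2.DIST_HUBER,0,.001,.001).ravel()
        if (bx-m[0])*vx+(by-m[1])*vy<0: vx,vy=-vx,-vy
        n=np.array([-vy,vx]); out.update(yaw=round(float(np.degrees(np.arctan2(vy,vx))),2),off=round(float(n@(m[:2]-[bx,by])),4),tip=round(float(((B[:,:2]-m[:2])@[vx,vy]).max()),4),zb=round(float(np.median(B[:,2])),4))
    print(out)
E
python3 - <<'E'
from h import *
im,d,ci=cap('wrist','w1'); P=cloud(d,ci)
gauges(P,(.42,.58,-.28,-.15)); gauges(P,(.42,.58,-.40,-.28))
for t in['gauge0','line0']: print([(np.round(r['xyz'],3).tolist(),round(r['p'],2)) for r in models.tip_of('wrist',t)])
im,d,ci=cap('top'); P=cloud(d,ci)
gauges(P,(.42,.58,-.28,-.15)); gauges(P,(.42,.58,-.40,-.28))
E
```

```text
time_s: 3.8
position: [0.4402, -0.2686, 0.2994]
tcp_rot: [[-1.0, -0.002, -0.001], [-0.002, 1.0, 0.001], [0.001, 0.001, -1.0]]
force: [0.0, 0.9, -0.5]
opening: 1.002
grasp_force: 0.0
{'n': 919, 'mid': array([ 0.4612, -0.2109]), 'med': array([ 0.4601, -0.2115,  0.0787]), 'ext': array([0.029, 0.029]), 'nb': 471, 'yaw': -9.24, 'off': -0.0001, 'tip': 0.0999, 'zb': 0.0486}
{'n': 928, 'mid': array([ 0.4601, -0.331 ]), 'med': array([ 0.4587, -0.3302,  0.0786]), 'ext': array([0.027, 0.027]), 'nb': 464, 'yaw': -2.03, 'off': 0.0005, 'tip': 0.0998, 'zb': 0.0485}
[([0.463, -0.33, -0.0], 0.87), ([0.459, -0.208, 0.003], 0.73), ([0.408, -0.436, -0.0], 0.71)]
[([0.513, -0.335, 0.033], 0.92), ([0.512, -0.218, 0.033], 0.66), ([0.382, -0.483, 0.035], 0.57)]
no post
{'n': 14, 'mid': array([ 0.5748, -0.3965]), 'med': array([ 0.5741, -0.3961,  0.0795]), 'ext': array([0.009, 0.006]), 'nb': 3}
```

View pics/w1.png

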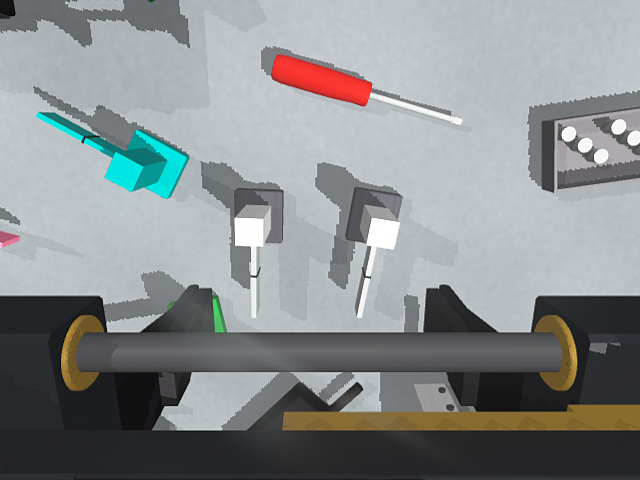

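```bash
python3 -m jog '[[1,-0.19,0.31,-0.03,0,0,0],[1,-0.19,0.31,-0.03,0,0,0],[1,-0.19,0.31,-0.03,0,0,0],[1,-0.19,0.31,-0.03,0,0,0],[1,-0.19,0.31,-0.03,0,0,0],[1,-0.19,0.31,-0.03,0,0,0],[1,-0.19,0.31,-0.03,0,0,0],[1,-0.19,0.31,-0.03,0,0,0],[1,-0.19,0.31,-0.03,0,0,0]]'
python3 - <<'E'
from h import *
im,d,ci=cap('wrist','w2'); P=cloud(d,ci); X=P.reshape(-1,3)
for t in['gap0','housing','latch_grip','latch_hinge']: print(t,[(np.round(r['xyz'],4).tolist(),round(r['p'],2)) for r in models.tip_of('wrist',t)])
R=(abs(P[...,2]-.068)<.006)&(P[...,0]>.6)&(P[...,0]<.80)&(abs(P[...,1])<.18)
print('roof n',R.sum(),np.median(P[R],0), 'ext',P[R].min(0),P[R].max(0))
# front edge: min x of roof per y-bin
y=P[R][:,1];x=P[R][:,0]
for a in np.arange(-.16,.17,.02):
    m=(y>a)&(y<a+.02)
    if m.sum()>20: print(round(a+.01,2),round(np.percentile(x[m],1),4),end='; ')
g=cv2.cvtColor(im,cv2.COLOR_BGR2GRAY); D=R&(g<60); Q=P[D]
print('\ndark',len(Q))
for a in(-.1,0,.1):
    q=Q[abs(Q[:,1]-a)<.03]
    if len(q)>20:
        l=cv2.fitLine(q[:,:2].astype(np.float32),cv2.DIST_HUBER,0,.001,.001).ravel();print(a,len(q),np.round(np.median(q,0),4),np.degrees(np.arctan(l[1]/l[0])),'y at .665',l[3]+(.665-l[2])*l[1]/l[0])
im,d,ci=cap('top')
for t in['gap0','mat']: print('top',t,[(np.round(r['xyz'],4).tolist(),round(r['p'],2)) for r in models.tip_of('top',t)])
E
```

```text
time_s: 5.12
position: [0.6295, 0.0387, 0.3294]
tcp_rot: [[-1.0, 0.001, -0.001], [0.001, 1.0, -0.0], [0.001, -0.0, -1.0]]
force: [0.5, -0.2, 0.6]
opening: 1.0
grasp_force: 0.0
gap0 [([0.6662, -0.1032, 0.0015], 0.82), ([0.6638, -0.0061, 0.0001], 0.63), ([0.6642, 0.0923, 0.003], 0.63)]
housing [([0.6651, -0.0023, -0.0001], 0.64)]
latch_grip []
latch_hinge [([0.7274, -0.0735, 0.0997], 0.62)]
roof n 21282 [0.71350239 0.01219781 0.06882221] ext [ 0.66173373 -0.15326914  0.06200161] [0.76936595 0.14824406 0.0739759 ]
-0.15 0.6802; -0.13 0.6796; -0.11 0.6794; -0.09 0.6763; -0.07 0.6745; -0.05 0.6777; -0.03 0.6776; -0.01 0.677; 0.01 0.6766; 0.03 0.6758; 0.05 0.6756; 0.07 0.675; 0.09 0.6747; 0.11 0.674; 0.13 0.6735; 0.15 0.6735; 
dark 355
0 294 [ 0.7296 -0.0019  0.0693] 0.9168268 y at .665 -0.0028879796
0.1 58 [0.7148 0.0997 0.0691] 1.1342468 y at .665 0.098430976
top gap0 [([0.6665, -0.1023, -0.0], 0.84), ([0.6639, 0.1004, 0.0002], 0.8), ([0.6692, -0.0003, 0.0024], 0.75)]
top mat []
```

View pics/w2.png

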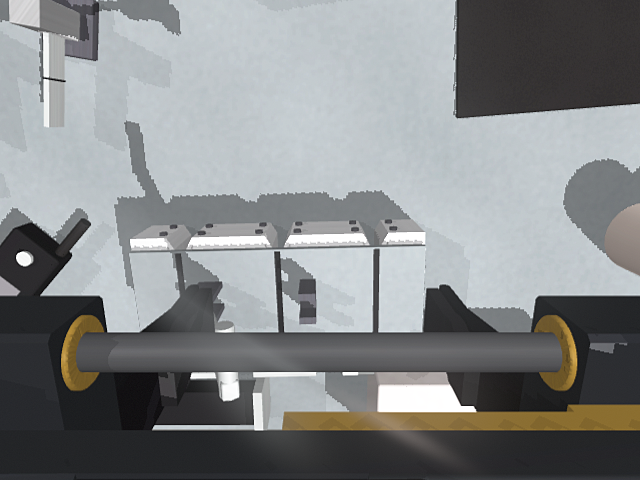

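```bash
python3 - <<'E'
from h import *
im,d,ci=cap('wrist'); P=cloud(d,ci)
for y0 in(.05,-.05,.125):
    m=(abs(P[...,1]-y0)<.004)&(P[...,0]>.64)&(P[...,0]<.70)
    q=P[m];q=q[np.argsort(-q[:,2])]
    print(y0,[(int(z*1000),round(np.median(q[abs(q[:,2]-z)<.003,0]),4),round(q[abs(q[:,2]-z)<.003,0].min(),4),int((abs(q[:,2]-z)<.003).sum())) for z in np.arange(.003,.075,.006) if (abs(q[:,2]-z)<.003).any()])
# strips by darkest column per row
R=(abs(P[...,2]-.068)<.006)&(P[...,0]>.675)&(P[...,0]<.78)
g=cv2.cvtColor(im,cv2.COLOR_BGR2GRAY).astype(float)
for u0 in(179,279,376):
    pts=[]
    for v in range(252,285):
        row=g[v,u0-12:u0+13]; w=np.clip(row.mean()*.7-row,0,None)
        if w.sum()<20: continue
        u=u0-12+(w*np.arange(25)).sum()/w.sum(); z=np.median(d[v,u0-14:u0+14]); pts.append(world(ci,u,v,float(z)))
    pts=np.array(pts); a=np.polyfit(pts[:,0],pts[:,1],1); print(u0,len(pts),'slope',a[0],'y at .665',np.polyval(a,.665),'z',np.median(pts[:,2]),'resid',np.std(pts[:,1]-np.polyval(a,pts[:,0])))
E
```

```text
0.05 [(3, np.float64(0.6532), np.float64(0.6405), 111), (9, np.float64(0.6635), np.float64(0.6633), 8), (15, np.float64(0.6635), np.float64(0.6634), 12), (21, np.float64(0.6635), np.float64(0.6633), 7), (27, np.float64(0.6637), np.float64(0.6633), 7), (33, np.float64(0.6637), np.float64(0.6634), 11), (39, np.float64(0.6635), np.float64(0.6634), 12), (45, np.float64(0.6635), np.float64(0.6631), 8), (51, np.float64(0.6636), np.float64(0.6633), 12), (57, np.float64(0.6673), np.float64(0.6631), 38), (63, np.float64(0.6703), np.float64(0.6637), 81), (69, np.float64(0.6875), np.float64(0.6751), 189)]
-0.05 [(3, np.float64(0.6545), np.float64(0.6405), 126), (9, np.float64(0.666), np.float64(0.6658), 10), (15, np.float64(0.6662), np.float64(0.6656), 8), (21, np.float64(0.6661), np.float64(0.6656), 7), (27, np.float64(0.666), np.float64(0.6658), 10), (33, np.float64(0.6661), np.float64(0.6658), 10), (39, np.float64(0.666), np.float64(0.6656), 9), (45, np.float64(0.6662), np.float64(0.6659), 12), (51, np.float64(0.6661), np.float64(0.6658), 10), (57, np.float64(0.6688), np.float64(0.6658), 30)
[... 348 characters left out ...]
, 13), (33, np.float64(0.6618), np.float64(0.6615), 9), (39, np.float64(0.6617), np.float64(0.6616), 6), (45, np.float64(0.6619), np.float64(0.6614), 11), (51, np.float64(0.6617), np.float64(0.6613), 12), (57, np.float64(0.6642), np.float64(0.6616), 30), (63, np.float64(0.6689), np.float64(0.6615), 81), (69, np.float64(0.6866), np.float64(0.6735), 202)]
179 33 slope 0.02437928409356581 y at .665 -0.10335462171846996 z 0.06869196459347043 resid 0.00017668148770109073
279 33 slope 0.028505679304161285 y at .665 -0.0034898565453958183 z 0.06877921491073696 resid 0.00019532179018443227
376 33 slope 0.01950082144021694 y at .665 0.0967131200427486 z 0.06879208108121981 resid 9.612631761301467e-05
```

```bash
python3 - <<'E'
from h import *
go((.4613,-.2112,.16,80.8),(.4613,-.2112,.052,80.8))
E
```

```text
go (0.4613, -0.2112, 0.16) [0.1688, -0.2506, 0.1696] [0.0, 0.0, 9.17] rows>= 5.8
go (0.4613, -0.2112, 0.052) [0.1689, -0.2506, 0.2776] [0.0, 0.0, 9.17] rows>= 6.8
```

```bash
python3 -m jog '[[1,0.169,-0.251,0.17,0,0,9.2],[1,0.169,-0.251,0.17,0,0,9.2],[1,0.169,-0.251,0.17,0,0,9.2],[1,0.169,-0.251,0.17,0,0,9.2],[1,0.169,-0.251,0.17,0,0,9.2],[1,0.169,-0.251,0.17,0,0,9.2],[1,0.169,-0.251,0.17,0,0,9.2],[1,0.169,-0.251,0.21,0,0,9.2],[1,0.169,-0.251,0.25,0,0,9.2],[1,0.169,-0.251,0.277,0,0,9.2],[1,0.169,-0.251,0.277,0,0,9.2],[0,0.169,-0.251,0.277,0,0,9.2],[0,0.169,-0.251,0.277,0,0,9.2],[0,0.169,-0.251,0.277,0,0,9.2],[0,0.169,-0.251,0.277,0,0,9.2],[0,0.169,-0.251,0.277,0,0,9.2],[0,0.169,-0.251,0.277,0,0,9.2],[0,0.169,-0.251,0.277,0,0,9.2]]'; python3 -c "
from h import *
go((.4613,-.2112,.152,91.42),(.52,.02,.152,91.42),(.5324,.0934,.054,91.42))"
```

```text
time_s: 7.82
position: [0.4612, -0.2112, 0.0525]
tcp_rot: [[-0.987, 0.16, -0.0], [0.16, 0.987, 0.001], [0.0, 0.001, -1.0]]
force: [-0.6, -1.1, -2.9]
opening: 0.298
grasp_force: 30.0
go (0.4613, -0.2112, 0.152) [-0.0001, 0.0, -0.0995] [0.03, -0.02, -10.64] rows>= 1.7
go (0.52, 0.02, 0.152) [-0.021, 0.2377, -0.0994] [0.03, -0.02, -10.64] rows>= 4.3
go (0.5324, 0.0934, 0.054) [-0.0215, 0.312, -0.0014] [0.03, -0.02, -10.64] rows>= 5.2
```

```bash
python3 -m jog '[[0,0,0,-0.04,0,0,0],[0,0,0,-0.08,0,0,-5],[0,0,0.04,-0.1,0,0,-10.6],[0,-0.012,0.31,-0.1,0,0,-10.6],[0,-0.012,0.31,-0.1,0,0,-10.6],[0,-0.012,0.31,-0.1,0,0,-10.6],[0,-0.012,0.31,-0.1,0,0,-10.6],[0,-0.012,0.31,-0.1,0,0,-10.6],[0,-0.012,0.31,-0.1,0,0,-10.6],[0,-0.012,0.31,-0.1,0,0,-10.6],[0,-0.012,0.31,-0.06,0,0,-10.6],[0,-0.012,0.31,-0.02,0,0,-10.6],[0,-0.012,0.31,-0.003,0,0,-10.6],[0,-0.012,0.31,-0.003,0,0,-10.6]]'; python3 - <<'E'
from h import *
go((.6094,.0953,.0545,91.42))
im,d,ci=cap('scene','s1')
print([(np.round(r['xyz'],4).tolist(),round(r['p'],2)) for r in models.tip_of('scene','line0')])
P=cloud(d,ci); m=(P[...,2]>.03)&(P[...,2]<.056)&(P[...,0]>.54)&(P[...,0]<.63)&(abs(P[...,1]-.095)<.02)
q=P[m];print(len(q),q.min(0),q.max(0),np.median(q,0))
q=q[:,:2].astype(np.float32); print(cv2.fitLine(q,cv2.DIST_HUBER,0,.001,.001).ravel())
E
```

```text
time_s: 9.57
position: [0.5218, 0.0913, 0.0544]
tcp_rot: [[-1.0, -0.022, -0.003], [-0.022, 1.0, -0.0], [0.003, -0.0, -1.0]]
force: [-0.7, 0.7, -3.7]
opening: 0.295
grasp_force: 30.0
go (0.6094, 0.0953, 0.0545) [-0.0876, 0.0021, -0.0003] [-0.0, -0.18, -0.15] rows>= 1.5
[([0.5129, -0.3369, 0.0386], 0.93), ([0.5747, 0.0912, 0.0353], 0.89), ([0.5909, -0.4592, 0.0376], 0.86), ([0.1953, -0.3692, 0.0375], 0.67), ([0.4688, -0.6208, 0.0338], 0.63), ([0.3807, -0.484, 0.0393], 0.58)]
153 [0.54068814 0.08523279 0.03022637] [0.62522046 0.09866773 0.05563638] [0.58375512 0.09273984 0.04392778]
[0.999273   0.03812392 0.58263975 0.0927251 ]
```

```bash
python3 -m jog '[[0,0,0.002,0,0,0,0],[0,0,0.002,0,0,0,0],[0,-0.015,0.002,0,0,0,0],[0,-0.03,0.002,0,0,0,0],[0,-0.04,0.002,0,0,0,0],[0,-0.05,0.002,0,0,0,0],[0,-0.055,0.002,0,0,0,0],[0,-0.055,0.002,0,0,0,0]]'; python3 - <<'E'
from h import *
im,d,ci=cap('scene','s2'); cv2.imwrite('pics/s2c.png',cv2.resize(im[220:380,220:380],None,fx=4,fy=4))
im,d,ci=cap('top'); cv2.imwrite('pics/t2c.png',cv2.resize(im[120:240,160:340],None,fx=4,fy=4))
print(bot.read_state()['force'])
E
```

```text
time_s: 10.68
position: [0.5777, 0.0961, 0.0555]
tcp_rot: [[-1.0, -0.025, -0.0], [-0.025, 1.0, 0.0], [0.0, 0.0, -1.0]]
force: [-0.0, 1.0, -4.1]
opening: 0.295
grasp_force: 30.0
[-0.37932815  0.01121142 -2.90893722]
```

View pics/s2c.png

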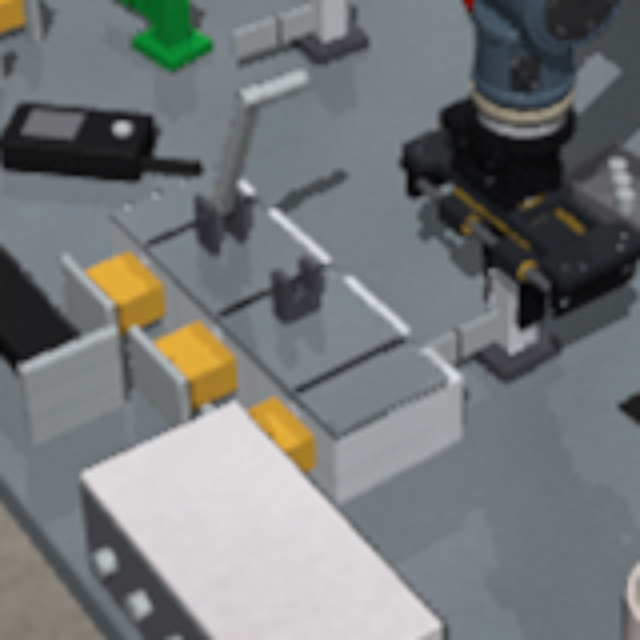

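The crop shows the blade tip entering gap 2 (crop ~(440,350)), with the latch up and clear. I'll push it the rest of the way.

```bash
python3 -m jog '[[0,0,-0.0015,0,0,0,0],[0,-0.008,-0.0015,0,0,0,0],[0,-0.016,-0.0015,0,0,0,0],[0,-0.024,-0.0015,0,0,0,0],[0,-0.032,-0.0015,0,0,0,0],[0,-0.032,-0.0015,0.0015,0,0,0],[0,-0.032,-0.0015,0.0025,0,0,0],[0,-0.032,-0.0015,0.0025,0,0,0]]'; python3 - <<'E'
from h import *
im,d,ci=cap('scene'); cv2.imwrite('pics/s3c.png',cv2.resize(im[250:350,270:370],None,fx=6,fy=6,interpolation=cv2.INTER_CUBIC))
print([(np.round(r['xyz'],4).tolist(),round(r['p'],2)) for r in models.tip_of('scene','line0')][:5])
E
```

```text
time_s: 11.78
position: [0.609, 0.0954, 0.0527]
tcp_rot: [[-1.0, -0.025, -0.001], [-0.025, 1.0, 0.0], [0.001, 0.0, -1.0]]
force: [0.5, -0.5, -3.8]
opening: 0.295
grasp_force: 30.0
[([0.6648, 0.0949, 0.0353], 0.78), ([0.3819, -0.484, 0.0382], 0.7), ([0.4714, -0.6218, 0.0352], 0.7), ([0.5104, -0.3303, 0.034], 0.69), ([0.5915, -0.4586, 0.0383], 0.69)]
```

View pics/s3c.png

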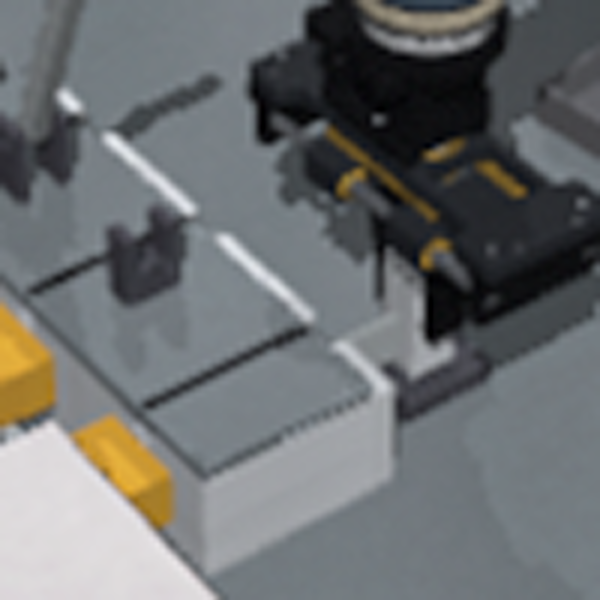

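```bash
python3 -m jog '[[1,0,0,0,0,0,0],[1,0,0,0,0,0,0],[1,0,0,0,0,0,0],[1,0,0,-0.02,0,0,0],[1,0,0,-0.05,0,0,0],[1,0,0,-0.1,0,0,0],[1,0,0,-0.16,0,0,0],[1,0,0,-0.2,0,0,0],[1,0.01,0,-0.25,0,0,0],[1,0.01,0,-0.25,0,0,0]]'; python3 - <<'E'
from h import *
im,d,ci=cap('wrist','w3'); P=cloud(d,ci)
cv2.imwrite('pics/w3c.png',cv2.resize(im[100:300,220:480],None,fx=3,fy=3,interpolation=cv2.INTER_CUBIC))
print([(np.round(r['xyz'],4).tolist(),round(r['p'],2)) for r in models.tip_of('wrist','line0')])
gauges(P,(.55,.662,.05,.14))
go((.4605,-.3305,.16,88),(.4605,-.3305,.052,88))
E
```

```text
time_s: 13.12
position: [0.6017, 0.0952, 0.3084]
tcp_rot: [[-1.0, -0.025, 0.011], [-0.025, 1.0, -0.0], [-0.011, -0.001, -1.0]]
force: [0.7, -0.2, 0.0]
opening: 1.001
grasp_force: 0.0
[([0.6607, 0.1004, 0.0307], 0.95)]
{'n': 837, 'mid': array([0.6068, 0.0954]), 'med': array([0.606 , 0.0953, 0.0758]), 'ext': array([0.026, 0.025]), 'nb': 535, 'yaw': 91.07, 'off': 0.0532, 'tip': 0.0437, 'zb': 0.0465}
go (0.4605, -0.3305, 0.16) [0.1495, -0.4221, 0.1434] [-0.0, 0.06, 3.41] rows>= 7.8
go (0.4605, -0.3305, 0.052) [0.1496, -0.4221, 0.2514] [-0.0, 0.06, 3.41] rows>= 8.6
```

View pics/w3c.png

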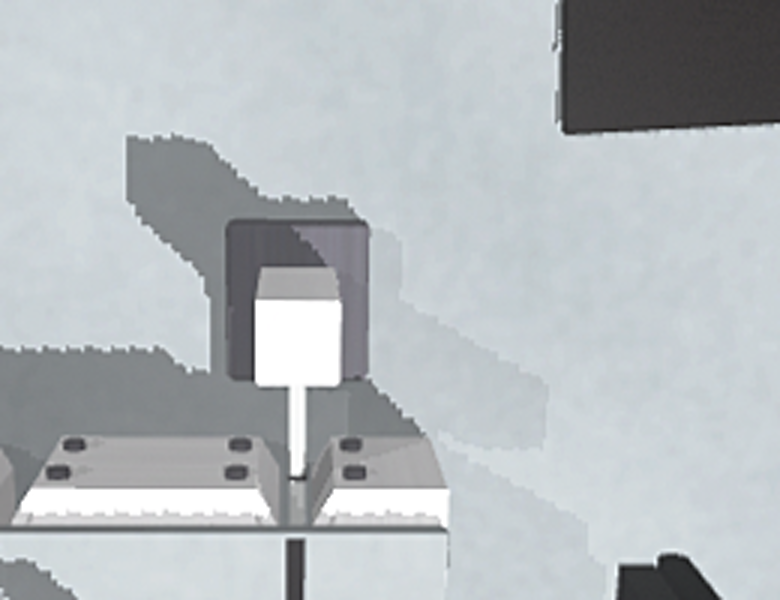

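The crop shows the blade centred in gap 2, with the black line at crop (297,477), just behind the front face. I'll put a number on it.

```bash
python3 - <<'E'
from h import *
im,d,ci=cap('wrist'); P=cloud(d,ci); g=cv2.cvtColor(im,cv2.COLOR_BGR2GRAY)
c=slice(317,321); print([(v,int(g[v,319]),np.round(P[v,319],4).tolist()) for v in range(252,264)])
for y0 in(.065,.13):
    m=(abs(P[...,1]-y0)<.006)&(P[...,2]>.01)&(P[...,2]<.05)&(P[...,0]>.65)&(P[...,0]<.675); print(y0,np.median(P[m],0))
print(bot.read_state()['position'])
E
```

```text
[(252, 249, [0.6479, 0.097, 0.0473]), (253, 249, [0.6492, 0.0971, 0.0465]), (254, 249, [0.65, 0.0971, 0.0471]), (255, 249, [0.6511, 0.0971, 0.0472]), (256, 249, [0.6518, 0.0971, 0.0482]), (257, 250, [0.6533, 0.0972, 0.0468]), (258, 250, [0.6543, 0.0972, 0.047]), (259, 250, [0.6553, 0.0972, 0.047]), (260, 250, [0.6563, 0.0972, 0.047]), (261, 252, [0.6575, 0.0973, 0.0466]), (262, 255, [0.6583, 0.0973, 0.0476]), (263, 255, [0.6596, 0.0973, 0.0467])]
0.065 [0.66205038 0.06492224 0.0307645 ]
0.13 [0.66042244 0.12980651 0.03103674]
[0.59890914 0.095098   0.30223875]
```

```bash
python3 - <<'E'
from h import *
im,d,ci=cap('wrist'); P=cloud(d,ci); g=cv2.cvtColor(im,cv2.COLOR_BGR2GRAY)
v=[v for v in range(245,280) if g[v,317:321].min()<110]; print(v,[np.round(P[k,318],4).tolist() for k in v[:6]])
m=(abs(P[...,1]-.065)<.006)&(P[...,2]>.01)&(P[...,2]<.05)&(P[...,0]>.65)&(P[...,0]<.675); print(np.median(P[m],0),np.median(P[(abs(P[...,1]-.13)<.006)&(P[...,2]>.01)&(P[...,2]<.05)&(P[...,0]>.65)&(P[...,0]<.675)],0))
go((.4605,-.3305,.16,88),(.4605,-.3305,.052,88))
E
```

```text
[267] [[0.6623, 0.0964, 0.0488]]
[0.66274802 0.06510144 0.03084404] [0.66115294 0.12983635 0.03164318]
go (0.4605, -0.3305, 0.16) [0.1481, -0.4221, 0.1419] [0.0, -0.18, 3.4] rows>= 7.8
go (0.4605, -0.3305, 0.052) [0.1478, -0.4221, 0.2499] [0.0, -0.18, 3.4] rows>= 8.5
```

Gauge A's line is within 1 mm of the front face. Next is gauge B.

```bash
python3 -m jog '[[1,0.148,-0.422,0.14,0,0,3.4],[1,0.148,-0.422,0.14,0,0,3.4],[1,0.148,-0.422,0.14,0,0,3.4],[1,0.148,-0.422,0.14,0,0,3.4],[1,0.148,-0.422,0.14,0,0,3.4],[1,0.148,-0.422,0.14,0,0,3.4],[1,0.148,-0.422,0.14,0,0,3.4],[1,0.148,-0.422,0.14,0,0,3.4],[1,0.148,-0.422,0.14,0,0,3.4],[1,0.148,-0.422,0.14,0,0,3.4]]'
python3 - <<'E'
from h import *
im,d,ci=cap('wrist'); P=cloud(d,ci); gauges(P,(.43,.58,-.40,-.28))
go((.4605,-.3305,.16,88),(.4605,-.3305,.052,88))
E
```

```text
time_s: 14.58
position: [0.4616, -0.3292, 0.162]
tcp_rot: [[-0.999, 0.035, -0.002], [0.035, 0.999, 0.002], [0.002, 0.002, -1.0]]
force: [0.8, -0.5, 0.8]
opening: 1.001
grasp_force: 0.0
{'n': 2523, 'mid': array([ 0.5135, -0.3588]), 'med': array([ 0.4613, -0.3334,  0.079 ]), 'ext': array([0.133, 0.082]), 'nb': 489, 'yaw': -1.83, 'off': -0.0021, 'tip': 0.0978, 'zb': 0.0493}
go (0.4605, -0.3305, 0.16) [0.0015, -0.0017, 0.0025] [0.1, -0.06, 0.06] rows>= 0.1
go (0.4605, -0.3305, 0.052) [0.0013, -0.0018, 0.1105] [0.1, -0.06, 0.06] rows>= 1.8
```

```bash
python3 -m jog '[[1,0.001,-0.002,0.04,0,0,0],[1,0.001,-0.002,0.08,0,0,0],[1,0.001,-0.002,0.11,0,0,0],[1,0.001,-0.002,0.11,0,0,0],[0,0.001,-0.002,0.11,0,0,0],[0,0.001,-0.002,0.11,0,0,0],[0,0.001,-0.002,0.11,0,0,0],[0,0.001,-0.002,0.11,0,0,0],[0,0.001,-0.002,0.11,0,0,0],[0,0.001,-0.002,0.11,0,0,0]]'; python3 -c "
from h import *
go((.5274,-.1068,.152,91.42),(.5274,-.1068,.0545,91.42))"
```

```text
time_s: 15.88
position: [0.4609, -0.3324, 0.0531]
tcp_rot: [[-0.999, 0.035, -0.0], [0.035, 0.999, 0.0], [0.0, 0.0, -1.0]]
force: [0.4, -0.3, 0.1]
opening: 0.402
grasp_force: 0.0
go (0.5274, -0.1068, 0.152) [-0.0586, 0.2278, -0.0989] [0.0, -0.0, -3.43] rows>= 4.3
go (0.5274, -0.1068, 0.0545) [-0.0586, 0.2278, -0.0014] [0.0, -0.0, -3.43] rows>= 3.9
```

```bash
python3 -m jog '[[0,0,0,0,0,0,0],[0,0,0,0,0,0,0],[0,0,0,0,0,0,0],[0,0,0,-0.04,0,0,0],[0,0,0,-0.08,0,0,-3.4],[0,-0.02,0.04,-0.1,0,0,-3.4],[0,-0.059,0.228,-0.1,0,0,-3.4],[0,-0.059,0.228,-0.1,0,0,-3.4],[0,-0.059,0.228,-0.1,0,0,-3.4],[0,-0.059,0.228,-0.1,0,0,-3.4],[0,-0.059,0.228,-0.1,0,0,-3.4],[0,-0.059,0.228,-0.06,0,0,-3.4],[0,-0.059,0.228,-0.02,0,0,-3.4],[0,-0.059,0.228,-0.002,0,0,-3.4],[0,-0.059,0.228,-0.002,0,0,-3.4],[0,-0.059,0.228,-0.002,0,0,-3.4]]'; python3 - <<'E'
from h import *
go((.6144,-.1047,.0553,91.42))
im,d,ci=cap('scene')
print([(np.round(r['xyz'],4).tolist(),round(r['p'],2)) for r in models.tip_of('scene','line0')][:5])
P=cloud(d,ci); m=(P[...,2]>.03)&(P[...,2]<.056)&(P[...,0]>.55)&(P[...,0]<.63)&(abs(P[...,1]+.105)<.02)
q=P[m];print(len(q),q.min(0),q.max(0),np.median(q,0))
if len(q): print(cv2.fitLine(q[:,:2].astype(np.float32),cv2.DIST_HUBER,0,.001,.001).ravel())
E
```

```text
time_s: 17.88
position: [0.5282, -0.1082, 0.0552]
tcp_rot: [[-1.0, -0.023, 0.001], [-0.023, 1.0, -0.001], [-0.001, -0.001, -1.0]]
force: [0.2, 0.2, -3.2]
opening: 0.294
grasp_force: 30.0
go (0.6144, -0.1047, 0.0553) [-0.0863, 0.0016, -0.0001] [-0.04, 0.04, -0.12] rows>= 1.4
[([0.1939, -0.3718, 0.0332], 0.89), ([0.3824, -0.4809, 0.0379], 0.72), ([0.5801, -0.1056, 0.0382], 0.64), ([0.5916, -0.4568, 0.0403], 0.6), ([0.4717, -0.6182, 0.0359], 0.54)]
133 [ 0.5503898  -0.11757653  0.03022867] [ 0.62784552 -0.10157557  0.05575503] [ 0.5898111  -0.10635625  0.04342431]
[ 0.99996865  0.00791797  0.586539   -0.10660519]
```

```bash
python3 -m jog '[[0,0,0.001,0,0,0,0],[0,0,0.001,0,0,0,0],[0,-0.015,0.001,0,0,0,0],[0,-0.03,0.001,0,0,0,0],[0,-0.04,0.001,0,0,0,0],[0,-0.05,0.001,0,0,0,0],[0,-0.055,0.001,0,0,0,0],[0,-0.055,0.001,0,0,0,0]]'; python3 -c "
from h import *
x,y,z=bot.read_state()['position'];print('y err',y-(-.1034+(x-.6674)*.0248))
go((.6144,-.1047,.053,91.42))"
```

```text
time_s: 18.98
position: [0.5829, -0.1042, 0.055]
tcp_rot: [[-1.0, -0.025, -0.0], [-0.025, 1.0, -0.0], [0.0, -0.0, -1.0]]
force: [-0.3, -0.8, -3.5]
opening: 0.295
grasp_force: 30.0
y err 0.0013287228523796019
go (0.6144, -0.1047, 0.053) [-0.0314, -0.0013, 0.002] [-0.0, -0.01, 0.0] rows>= 0.5
```

```bash
python3 -m jog '[[0,0,-0.001,0,0,0,0],[0,-0.008,-0.001,0,0,0,0],[0,-0.016,-0.001,0,0,0,0],[0,-0.024,-0.001,0,0,0,0],[0,-0.0315,-0.001,0,0,0,0],[0,-0.0315,-0.001,0.001,0,0,0],[0,-0.0315,-0.001,0.002,0,0,0],[0,-0.0315,-0.001,0.002,0,0,0]]'
python3 -m jog '[[1,0,0,0,0,0,0],[1,0,0,0,0,0,0],[1,0,0,0,0,0,0],[1,0,0,-0.02,0,0,0],[1,0,0,-0.05,0,0,0],[1,0,0,-0.1,0,0,0],[1,0,0,-0.16,0,0,0],[1,0,0,-0.2,0,0,0],[1,0.01,0,-0.25,0,0,0],[1,0.01,0,-0.25,0,0,0],[1,0.01,0.08,-0.27,0,0,0],[1,0.01,0.08,-0.27,0,0,0],[1,0.01,0.08,-0.27,0,0,0],[1,0.01,0.08,-0.27,0,0,0]]'
python3 - <<'E'
from h import *
im,d,ci=cap('wrist','w4'); P=cloud(d,ci); g=cv2.cvtColor(im,cv2.COLOR_BGR2GRAY)
print([(np.round(r['xyz'],4).tolist(),round(r['p'],2)) for r in models.tip_of('wrist','line0')])
for y0 in(-.104,.0965):
    m=(abs(P[...,1]-y0)<.0025)&(P[...,2]>.04)&(P[...,2]<.056)&(P[...,0]>.64)&(P[...,0]<.672)&(g<110); print(y0,'line',m.sum(),np.round(P[m].mean(0),4) if m.any() else '')
for y0 in(-.13,-.07,.065,.13):
    m=(abs(P[...,1]-y0)<.006)&(P[...,2]>.01)&(P[...,2]<.05)&(P[...,0]>.65)&(P[...,0]<.675); print(y0,np.round(np.median(P[m],0),4))
print('grip top',[(np.round(r['xyz'],4).tolist(),round(r['p'],2)) for r in models.tip_of('wrist','latch_grip')])
E
```

```text
time_s: 19.98
position: [0.6137, -0.1043, 0.0528]
tcp_rot: [[-1.0, -0.024, -0.001], [-0.024, 1.0, 0.0], [0.001, 0.0, -1.0]]
force: [1.1, 1.0, -3.6]
opening: 0.294
grasp_force: 30.0
time_s: 21.72
position: [0.6022, -0.0256, 0.3224]
tcp_rot: [[-1.0, -0.024, -0.001], [-0.024, 1.0, -0.001], [0.001, -0.001, -1.0]]
force: [-0.1, 0.1, 0.1]
opening: 1.001
grasp_force: 0.0
[([0.6616, 0.0978, 0.0325], 0.79), ([0.6655, -0.1057, 0.0373], 0.67)]
-0.104 line 6 [ 0.6661 -0.1043  0.0495]
0.0965 line 28 [0.6622 0.0949 0.0453]
-0.13 [ 0.6678 -0.1303  0.0293]
-0.07 [ 0.6664 -0.0698  0.032 ]
0.065 [0.6632 0.0651 0.0324]
0.13 [0.6617 0.1303 0.0321]
grip top [([0.6995, -0.0219, 0.2306], 0.82)]
```

View pics/w4.png

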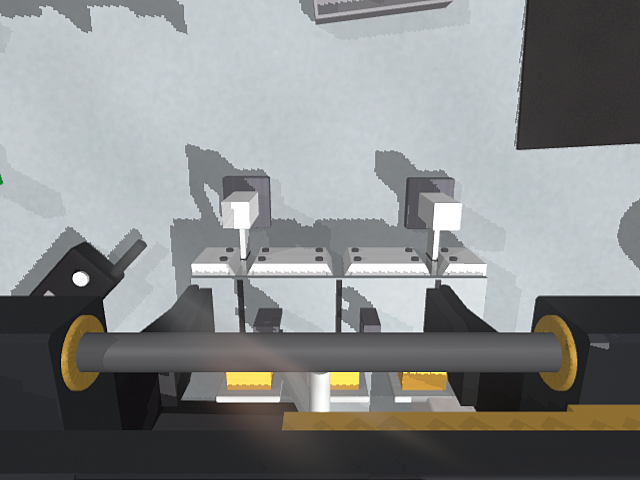

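Both gauges are in, with lines within 2 mm of the face. In the picture the blades sit centred at px (244,245) and (436,245). Next is the latch.

```bash
python3 - <<'E'
from h import *
go((.695,-.0227,.3,91.42),(.695,-.0227,.222,91.42))
im,d,ci=cap('top'); P=cloud(d,ci)
m=(P[...,2]>.215)&(P[...,2]<.25)&(P[...,0]>.66)&(P[...,0]<.75)&(abs(P[...,1])<.1)
print(m.sum()); im,d,ci=cap('scene');P=cloud(d,ci)
m=(P[...,2]>.215)&(P[...,2]<.25)&(P[...,0]>.66)&(P[...,0]<.75)&(P[...,1]<.03)&(P[...,1]>-.07); q=P[m]; print(m.sum(),q.min(0),q.max(0),np.median(q,0))
for a in np.arange(.67,.74,.01):
    k=q[abs(q[:,0]-a)<.005]
    if len(k): print(round(a,3),len(k),np.round(k.min(0),3),np.round(k.max(0),3))
E
```

```text
go (0.695, -0.0227, 0.3) [-0.0928, 0.0011, 0.0222] [-0.01, -0.07, -0.1] rows>= 1.6
go (0.695, -0.0227, 0.222) [-0.0929, 0.0011, 0.1002] [-0.01, -0.07, -0.1] rows>= 2.3
0
100 [ 0.68116974 -0.03508147  0.21770315] [ 0.73549319 -0.01172709  0.23991412] [ 0.71091811 -0.02038228  0.23316874]
0.68 7 [ 0.681 -0.026  0.226] [ 0.685 -0.019  0.235]
0.69 15 [ 0.685 -0.034  0.226] [ 0.695 -0.016  0.239]
0.7 19 [ 0.695 -0.035  0.223] [ 0.704 -0.014  0.238]
0.71 11 [ 0.706 -0.033  0.224] [ 0.714 -0.014  0.238]
0.72 21 [ 0.715 -0.026  0.219] [ 0.724 -0.014  0.239]
0.73 26 [ 0.725 -0.03   0.218] [ 0.735 -0.012  0.24 ]
```

```bash
python3 -m jog '[[0.7,-0.05,0.001,0.01,0,0,0],[0.7,-0.093,0.001,0.022,0,0,0],[0.7,-0.093,0.001,0.022,0,0,0],[0.7,-0.093,0.001,0.06,0,0,0],[0.7,-0.093,0.001,0.09,0,0,0],[0.7,-0.093,0.001,0.1,0,0,0],[0.7,-0.093,0.001,0.1,0,0,0],[0,-0.093,0.001,0.1,0,0,0],[0,-0.093,0.001,0.1,0,0,0],[0,-0.093,0.001,0.1,0,0,0],[0,-0.093,0.001,0.1,0,0,0],[0,-0.093,0.001,0.1,0,0,0],[0,-0.093,0.001,0.1,0,0,0],[0,-0.093,0.001,0.1,0,0,0]]'
```

```text
time_s: 23.72
position: [0.6953, -0.0218, 0.2229]
tcp_rot: [[-1.0, -0.024, -0.0], [-0.024, 1.0, -0.0], [0.0, -0.0, -1.0]]
force: [0.9, -0.7, -0.4]
opening: 0.148
grasp_force: 30.0
```

Opening 0.148 is about 13 mm, so the handle is held. Swinging the latch down along the arc.

```bash
python3 -m jog '[[0,0,0.014,0.006,0,0,0],[0,0,0.026,0.013,0,0,0],[0,0,0.0376,0.021,0,0,0],[0,0,0.048,0.0306,0,0,0],[0,0,0.0577,0.041,0,0,0],[0,0,0.066,0.052,0,0,0],[0,0,0.0734,0.064,0,0,0],[0,0,0.0795,0.0765,0,0,0],[0,0,0.0795,0.0765,0,0,0]]'
python3 -m jog '[[0,0,0.005,0.013,0,0,0],[0,0,0.008,0.027,0,0,0],[0,0,0.010,0.04,0,0,0],[0,0,0.011,0.05,0,0,0],[0,0,0.011,0.055,0,0,0],[0,0,0.011,0.055,0,0,0]]'
```

```text
time_s: 24.85
position: [0.6935, 0.0587, 0.1447]
tcp_rot: [[-1.0, -0.025, -0.0], [-0.025, 1.0, 0.001], [0.0, 0.001, -1.0]]
force: [2.4, -1.5, -2.9]
opening: 0.151
grasp_force: 30.0
time_s: 25.6
position: [0.6938, 0.0669, 0.0986]
tcp_rot: [[-1.0, -0.025, 0.003], [-0.025, 1.0, -0.004], [-0.003, -0.004, -1.0]]
force: [-10.3, -9.4, 32.1]
opening: 0.15
grasp_force: 30.0
```

```bash
python3 - <<'E'
from h import *
im,d,ci=cap('scene'); print(bot.read_state()['force'],bot.read_state()['position'])
cv2.imwrite('pics/s5c.png',cv2.resize(im[220:340,230:370],None,fx=5,fy=5,interpolation=cv2.INTER_CUBIC))
P=cloud(d,ci)
print('grip',[(np.round(r['xyz'],4).tolist(),round(r['p'],2)) for r in models.tip_of('scene','latch_grip')])
m=(P[...,2]>.085)&(P[...,2]<.13)&(P[...,0]>.715)&(P[...,0]<.745)&(abs(P[...,1])<.12); q=P[m]
for a in np.arange(-.08,.09,.02):
    k=q[abs(q[:,1]-a)<.01]
    if len(k): print(round(a,3),len(k),np.round(np.median(k,0),4),np.round(k.max(0),4))
E
```

```text
[-11.38264817  -9.47168195  30.90148062] [0.69384807 0.06687466 0.0986096 ]
grip [([0.6947, 0.0673, 0.0951], 0.65)]
-0.08 42 [ 0.7398 -0.0755  0.1032] [ 0.7442 -0.0701  0.1132]
-0.06 54 [ 0.7334 -0.0618  0.1043] [ 0.745  -0.0516  0.1143]
-0.04 30 [ 0.7299 -0.0395  0.1042] [ 0.735  -0.0305  0.1097]
-0.02 27 [ 0.7287 -0.0214  0.1034] [ 0.734  -0.0104  0.1076]
0.0 31 [ 0.7278 -0.0013  0.1047] [0.7329 0.0088 0.1094]
0.02 45 [0.7333 0.0223 0.1046] [0.7422 0.0299 0.1118]
0.04 57 [0.7311 0.0365 0.103 ] [0.743  0.0496 0.1118]
0.06 36 [0.7269 0.0615 0.1042] [0.7328 0.0698 0.1106]
0.08 17 [0.7246 0.0726 0.1012] [0.7335 0.0767 0.1076]
```

View pics/s5c.png

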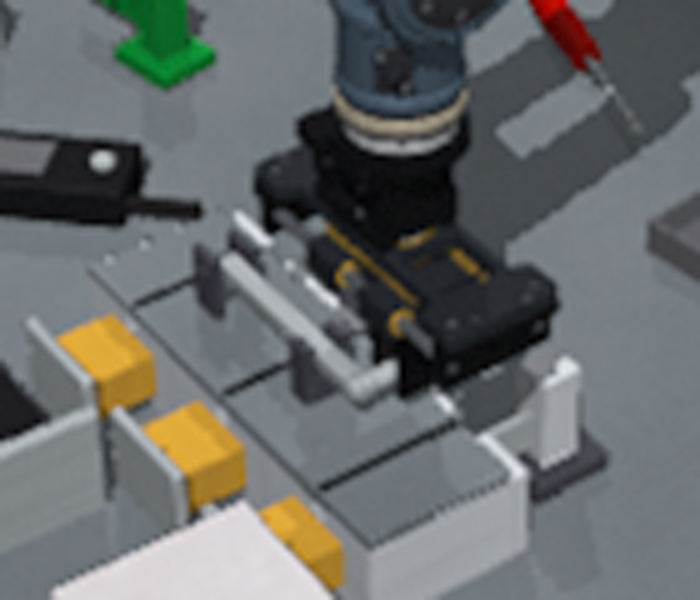

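The bar lies level in its catch (top ~0.104 m along its whole length), so the latch is at its stop. I'll release, rise and check.

```bash
python3 -m jog '[[0.45,0,0,0,0,0,0],[0.45,0,0,0,0,0,0],[0.45,0,0,0,0,0,0],[0.45,0,0,-0.02,0,0,0],[0.45,0,0,-0.05,0,0,0],[0.45,0,0,-0.1,0,0,0],[0.45,0,0,-0.15,0,0,0],[0.45,0.05,0,-0.2,0,0,0],[0.8,0.1,-0.03,-0.23,0,0,0],[1,0.1,-0.07,-0.23,0,0,0],[1,0.1,-0.07,-0.23,0,0,0],[1,0.1,-0.07,-0.23,0,0,0]]'
python3 - <<'E'
from h import *
im,d,ci=cap('wrist'); P=cloud(d,ci); g=cv2.cvtColor(im,cv2.COLOR_BGR2GRAY)
print([(np.round(r['xyz'],4).tolist(),round(r['p'],2)) for r in models.tip_of('wrist','line0')])
gauges(P,(.57,.66,-.15,-.06)); gauges(P,(.57,.66,.05,.14))
for y0 in(-.104,.0965):
    m=(abs(P[...,1]-y0)<.004)&(P[...,2]>.04)&(P[...,2]<.056)&(P[...,0]>.64)&(P[...,0]<.672)&(g<110); print(y0,'line',m.sum(),np.round(P[m].mean(0),4) if m.any() else '')
im,d,ci=cap('scene'); P=cloud(d,ci)
print('grip',[(np.round(r['xyz'],4).tolist(),round(r['p'],2)) for r in models.tip_of('scene','latch_grip')])
m=(P[...,2]>.085)&(P[...,2]<.13)&(P[...,0]>.715)&(P[...,0]<.745)&(abs(P[...,1])<.12); q=P[m]
for a in np.arange(-.06,.09,.02):
    k=q[abs(q[:,1]-a)<.01]
    if len(k): print(round(a,3),np.round(np.median(k[:,2]),4),end=' ')
m=(P[...,2]<.02)&(P[...,2]>-.01)&(P[...,1]>.1)&(P[...,1]<.55)&(P[...,0]>.3)&(P[...,0]<.62)&(im.max(2)<40); q=P[m]; print('mat',len(q),cv2.minAreaRect(q[:,:2].astype(np.float32)*1000))
go((.6137,-.1043,.16,91.42),(.6137,-.1043,.053,91.42))
E
```

```text
time_s: 27.2
position: [0.595, -0.003, 0.322]
tcp_rot: [[-1.0, -0.024, 0.001], [-0.024, 1.0, 0.001], [-0.001, 0.001, -1.0]]
force: [0.9, -0.0, -0.1]
opening: 0.818
grasp_force: 0.0
[([0.6677, -0.1035, 0.0342], 0.93), ([0.6597, 0.0996, 0.0318], 0.62)]
{'n': 859, 'mid': array([ 0.6129, -0.1034]), 'med': array([ 0.6119, -0.1026,  0.078 ]), 'ext': array([0.027, 0.026]), 'nb': 160, 'yaw': 2.17, 'off': 0.0006, 'tip': 0.0481, 'zb': 0.0478}
{'n': 851, 'mid': array([0.609 , 0.0957]), 'med': array([0.6078, 0.0945, 0.0781]), 'ext': array([0.026, 0.027]), 'nb': 209, 'yaw': 2.56, 'off': 0.0006, 'tip': 0.0529, 'zb': 0.0481}
-0.104 line 7 [ 0.6664 -0.1031  0.0489]
0.0965 line 34 [0.6568 0.0951 0.0453]
grip [([0.6946, 0.0667, 0.0975], 0.83)]
-0.06 0.1042 -0.04 0.1031 -0.02 0.1043 0.0 0.1041 0.02 0.1042 0.04 0.1041 0.06 0.1046 0.08 0.1019 mat 4133 ((461.65203857421875, 329.05731201171875), (163.25677490234375, 299.1517333984375), 4.774011135101318)
go (0.6137, -0.1043, 0.16) [-0.0162, -0.1025, 0.1609] [0.03, -0.05, 0.06] rows>= 3.2
go (0.6137, -0.1043, 0.053) [-0.0163, -0.1026, 0.2679] [0.03, -0.05, 0.06] rows>= 4.8
```

Latch down and both gauges still in place. Now drawing gauge A out.

```bash
python3 -c "
from h import *
go((.609,.0954,.16,91.42),(.609,.0954,.0535,91.42))"
```

```text
go (0.609, 0.0954, 0.16) [-0.0167, 0.0972, 0.161] [0.03, -0.05, 0.06] rows>= 3.1
go (0.609, 0.0954, 0.0535) [-0.0168, 0.0972, 0.2675] [0.03, -0.05, 0.06] rows>= 4.8
```

```bash
python3 -m jog '[[1,-0.01,0.05,0.05,0,0,0],[1,-0.0165,0.098,0.1,0,0,0],[1,-0.0165,0.098,0.14,0,0,0],[1,-0.0165,0.098,0.16,0,0,0],[1,-0.0165,0.098,0.16,0,0,0],[1,-0.0165,0.098,0.21,0,0,0],[1,-0.0165,0.098,0.25,0,0,0],[1,-0.0165,0.098,0.2675,0,0,0],[1,-0.0165,0.098,0.2675,0,0,0],[0,-0.0165,0.098,0.2675,0,0,0],[0,-0.0165,0.098,0.2675,0,0,0],[0,-0.0165,0.098,0.2675,0,0,0],[0,-0.0165,0.098,0.2675,0,0,0],[0,-0.0165,0.098,0.2675,0,0,0],[0,-0.0165,0.098,0.2675,0,0,0],[0,-0.0165,0.098,0.2675,0,0,0],[0,-0.0165,0.098,0.2675,0,0,0],[0,-0.0165,0.098,0.2675,0,0,0]]'
```

```text
time_s: 29.65
position: [0.6089, 0.0951, 0.054]
tcp_rot: [[-1.0, -0.024, -0.0], [-0.024, 1.0, 0.0], [0.0, 0.0, -1.0]]
force: [-0.8, 0.1, -0.6]
opening: 0.297
grasp_force: 30.0
```

```bash
python3 -m jog '[[0,0,0,-0.002,0,0,0],[0,0.01,0,-0.003,0,0,0],[0,0.025,0,-0.003,0,0,0],[0,0.045,0,-0.003,0,0,0],[0,0.07,0,-0.003,0,0,0],[0,0.09,0,-0.003,0,0,0],[0,0.105,0,-0.03,0,0,0],[0,0.12,0.02,-0.07,0,0,0],[0,0.145,0.308,-0.08,0,0,0],[0,0.145,0.308,-0.08,0,0,0],[0,0.145,0.308,-0.08,0,0,0],[0,0.145,0.308,-0.08,0,0,0],[0,0.145,0.308,-0.08,0,0,0],[0,0.145,0.308,-0.08,0,0,0],[0,0.145,0.308,-0.08,0,0,0],[0,0.145,0.308,-0.04,0,0,0],[0,0.145,0.308,-0.015,0,0,0],[0,0.145,0.308,-0.005,0,0,0],[0,0.145,0.308,-0.005,0,0,0],[0,0.145,0.308,-0.004,0,0,0]]'
```

```text
time_s: 32.15
position: [0.4573, 0.3991, 0.0588]
tcp_rot: [[-1.0, -0.024, 0.001], [-0.024, 1.0, 0.001], [-0.002, 0.001, -1.0]]
force: [-0.2, 0.5, -3.8]
opening: 0.3
grasp_force: 30.0
```

Release, rise and head toward gauge B, checking that it's still in place.

```bash
python3 -m jog '[[1,0,0,0,0,0,0],[1,0,0,0,0,0,0],[1,0,0,0,0,0,0],[1,0,0,-0.03,0,0,0],[1,0,0,-0.07,0,0,0],[1,0,0,-0.12,0,0,0],[1,0,0,-0.17,0,0,0],[1,-0.13,-0.43,-0.25,0,0,0],[1,-0.13,-0.43,-0.25,0,0,0],[1,-0.13,-0.43,-0.25,0,0,0],[1,-0.13,-0.43,-0.25,0,0,0],[1,-0.13,-0.43,-0.25,0,0,0],[1,-0.13,-0.43,-0.25,0,0,0],[1,-0.13,-0.43,-0.25,0,0,0],[1,-0.13,-0.43,-0.25,0,0,0],[1,-0.13,-0.43,-0.25,0,0,0],[1,-0.13,-0.43,-0.25,0,0,0],[1,-0.13,-0.43,-0.25,0,0,0]]'
python3 - <<'E'
from h import *
im,d,ci=cap('wrist'); P=cloud(d,ci)
gauges(P,(.57,.665,-.16,-.05))
im,d,ci=cap('scene'); P=cloud(d,ci); gauges(P,(.42,.6,.34,.46))
go((.6137,-.1043,.16,91.42),(.6137,-.1043,.0535,91.42))
E
```

```text
time_s: 34.4
position: [0.5962, -0.0253, 0.3077]
tcp_rot: [[-1.0, -0.027, -0.001], [-0.027, 1.0, 0.001], [0.001, 0.001, -1.0]]
force: [0.1, 0.1, -0.1]
opening: 1.0
grasp_force: 0.0
{'n': 903, 'mid': array([ 0.6129, -0.1042]), 'med': array([ 0.6118, -0.1036,  0.0786]), 'ext': array([0.026, 0.027]), 'nb': 216, 'yaw': 2.35, 'off': 0.001, 'tip': 0.054, 'zb': 0.0486}
{'n': 134, 'mid': array([0.4598, 0.3991]), 'med': array([0.4644, 0.4023, 0.0814]), 'ext': array([0.033, 0.028]), 'nb': 93, 'yaw': 1.71, 'off': 0.003, 'tip': 0.0942, 'zb': 0.049}
go (0.6137, -0.1043, 0.16) [-0.0152, -0.079, 0.1479] [0.02, -0.04, 0.1] rows>= 2.8
go (0.6137, -0.1043, 0.0535) [-0.0153, -0.079, 0.2544] [0.02, -0.04, 0.1] rows>= 4.4
```

```bash
python3 -m jog '[[1,-0.01,-0.05,0.03,0,0,0],[1,-0.015,-0.079,0.08,0,0,0],[1,-0.015,-0.079,0.13,0,0,0],[1,-0.015,-0.079,0.148,0,0,0],[1,-0.015,-0.079,0.148,0,0,0],[1,-0.015,-0.079,0.2,0,0,0],[1,-0.015,-0.079,0.24,0,0,0],[1,-0.015,-0.079,0.2545,0,0,0],[1,-0.015,-0.079,0.2545,0,0,0],[0,-0.015,-0.079,0.2545,0,0,0],[0,-0.015,-0.079,0.2545,0,0,0],[0,-0.015,-0.079,0.2545,0,0,0],[0,-0.015,-0.079,0.2545,0,0,0],[0,-0.015,-0.079,0.2545,0,0,0],[0,-0.015,-0.079,0.2545,0,0,0],[0,-0.015,-0.079,0.2545,0,0,0],[0,-0.015,-0.079,0.2545,0,0,0],[0,-0.015,-0.079,0.2545,0,0,0]]'; python3 -c "
from h import *
go((.4675,.259,.058,91.42))"
```

```text
time_s: 36.75
position: [0.6137, -0.1055, 0.0534]
tcp_rot: [[-1.0, -0.024, -0.001], [-0.024, 1.0, 0.001], [0.001, 0.001, -1.0]]
force: [-0.5, 2.0, 0.5]
opening: 0.292
grasp_force: 29.9
go (0.4675, 0.259, 0.058) [0.1372, 0.368, -0.0043] [0.04, -0.03, -0.02] rows>= 6.5
```

```bash
python3 -m jog '[[0,0,0,-0.002,0,0,0],[0,0.01,0,-0.003,0,0,0],[0,0.025,0,-0.003,0,0,0],[0,0.045,0,-0.003,0,0,0],[0,0.07,0,-0.003,0,0,0],[0,0.09,0,-0.003,0,0,0],[0,0.105,0,-0.03,0,0,0],[0,0.12,0.02,-0.07,0,0,0],[0,0.137,0.368,-0.08,0,0,0],[0,0.137,0.368,-0.08,0,0,0],[0,0.137,0.368,-0.08,0,0,0],[0,0.137,0.368,-0.08,0,0,0],[0,0.137,0.368,-0.08,0,0,0],[0,0.137,0.368,-0.08,0,0,0],[0,0.137,0.368,-0.08,0,0,0],[0,0.137,0.368,-0.08,0,0,0],[0,0.137,0.368,-0.04,0,0,0],[0,0.137,0.368,-0.015,0,0,0],[0,0.137,0.368,-0.005,0,0,0],[0,0.137,0.368,-0.005,0,0,0]]'
python3 -m jog '[[1,0,0,0.001,0,0,0],[1,0,0,0.001,0,0,0],[1,0,0,0.001,0,0,0],[1,0,0,-0.03,0,0,0],[1,0,0,-0.07,0,0,0],[1,0,0,-0.12,0,0,0],[1,0,0,-0.17,0,0,0],[1,0,-0.05,-0.22,0,0,0],[1,0,-0.15,-0.22,0,0,0],[1,0,-0.2,-0.22,0,0,0],[1,0,-0.2,-0.22,0,0,0],[1,0,-0.2,-0.22,0,0,0],[1,0,-0.2,-0.22,0,0,0],[1,0,-0.2,-0.22,0,0,0],[1,0,-0.2,-0.22,0,0,0]]'
python3 - <<'E'
from h import *
im,d,ci=cap('scene','s9'); P=cloud(d,ci); gauges(P,(.42,.6,.34,.46)); gauges(P,(.42,.6,.20,.33))
print('grip',[(np.round(r['xyz'],4).tolist(),round(r['p'],2)) for r in models.tip_of('scene','latch_grip')])
for c in('scene','top'):
    if c=='top': cap('top','t9')
    print(c,[(np.round(r['xyz'],3).tolist(),round(r['p'],2)) for r in models.tip_of(c,'gauge0')],[(np.round(r['xyz'],3).tolist(),round(r['p'],2)) for r in models.tip_of(c,'mat')])
E
```

```text
time_s: 39.25
position: [0.4681, 0.2575, 0.0584]
tcp_rot: [[-1.0, -0.023, -0.001], [-0.023, 1.0, -0.0], [0.001, -0.0, -1.0]]
force: [0.3, 0.1, -2.4]
opening: 0.297
grasp_force: 30.0
time_s: 41.12
position: [0.4727, 0.0597, 0.2785]
tcp_rot: [[-1.0, -0.026, -0.0], [-0.026, 1.0, 0.0], [0.0, 0.0, -1.0]]
force: [-0.3, 0.4, -0.1]
opening: 0.999
grasp_force: 0.0
{'n': 100, 'mid': array([0.4317, 0.3931]), 'med': array([0.4349, 0.3961, 0.0809]), 'ext': array([0.023, 0.03 ]), 'nb': 88, 'yaw': -0.88, 'off': 0.0026, 'tip': 0.0911, 'zb': 0.0495}
{'n': 113, 'mid': array([0.4695, 0.2566]), 'med': array([0.474 , 0.2604, 0.0801]), 'ext': array([0.029, 0.03 ]), 'nb': 94, 'yaw': 1.36, 'off': 0.0019, 'tip': 0.0936, 'zb': 0.0484}
grip [([0.6994, 0.0665, 0.1011], 0.8)]
scene [([0.225, -0.414, 0.0], 0.87), ([0.472, 0.26, 0.002], 0.77), ([0.453, -0.669, 0.002], 0.66), ([0.426, 0.395, 0.003], 0.65), ([0.582, -0.408, 0.003], 0.56)] [([0.46, 0.327, -0.0], 0.69)]
top [([0.448, -0.676, 0.001], 0.97), ([0.586, -0.405, -0.007], 0.83), ([0.407, -0.435, 0.002], 0.82), ([0.426, 0.392, 0.003], 0.8), ([0.22, -0.41, -0.002], 0.8), ([0.47, 0.256, 0.004], 0.52), ([0.665, 0.102, -0.001], 0.52)] [([0.46, 0.329, -0.003], 0.92)]
```

View pics/s9.png

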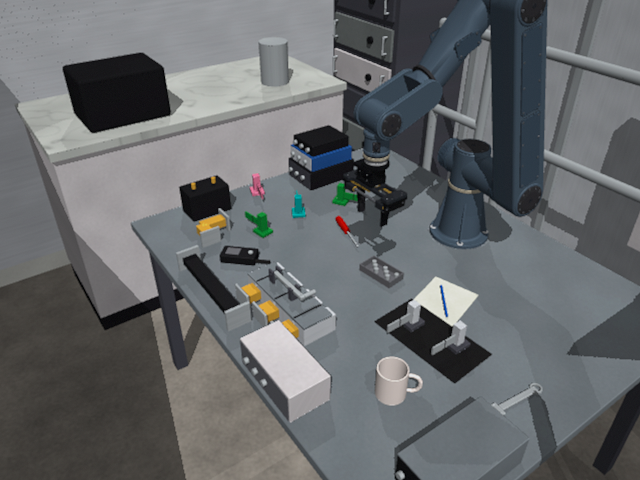

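View pics/t9.png

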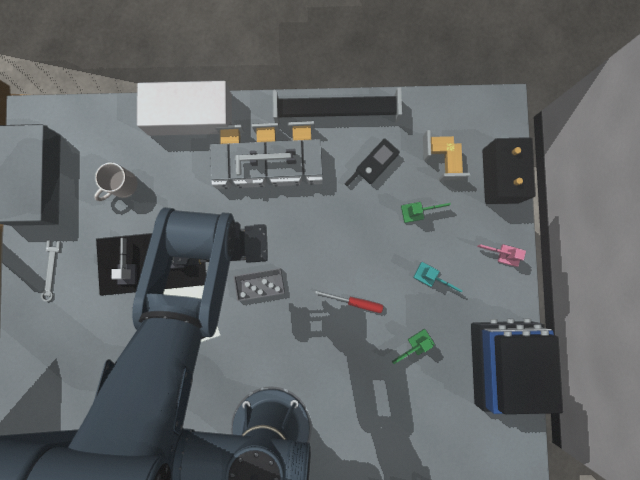

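Both gauges stand upright on the mat, at scene px (414,318) and (458,335). Gauge A was knocked about 30 mm after placing but is still well inside the limits (mat frame x ≈ −28 mm, y ≈ 68 mm). The latch is down, and the robot is clear.

```bash
python3 -c "
from h import *
print(workorder.hand_in())"
```

```text
the job is handed in; nothing more can be done
None
```

The job is handed in: both gauges (only two were on the bench) were slid into gaps 0 and 2 to within about 2 mm of their lines, the latch was swung down into its catch, and both gauges then stood upright on the mat; one got knocked about 30 mm there but stayed within limits, and the hand-in gave no verdict.

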